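# Hang the lift-off door on the desk cabinet

### The arm

A 6-joint arm with a two-finger parallel gripper is mounted at the origin on a cart in front of the work surface, level with it; the furniture and walls round the work are solid. World frame = base frame: x ahead of the robot, y to its left, z up, the work surface at z = 0. Lengths are in m, angles in rad, forces in N, time in s.
With the tool pointing down it reaches from about 0.375 to 0.925 m from the base axis. Payload 5.7 kg.
Tool frame: the origin (TCP) lies between the finger pads; the fingertips stand 14 mm ahead of it and the grasp point (between the pads) lies 5 mm behind it; z points along the fingers, y is the line along which they close (so a half turn about z gives the same grasp; the last joint's range is limited). The gripper opens to 85 mm and grips with 20 to 120 N. Pads are 22 mm wide; open, the fingers measure 114 mm over their backs; the gripper's body (76 mm by 85 mm) begins 54 mm behind the grasp point. The pads swing forward as they close: fully open they stand 13 mm farther back than shut.
Start: joints at [1.129, 0.359, 1.51, -0, 1.272, -0.115], TCP at [0.193, 0.568, 0.245] pointing down, gripper open.
Joint ranges: [-2.97, 2.97], [-1.01, 2.36], [0.21, 2.38], [-0.96, 4.11], [0.2, 2.71], [-2.98, 2.98]. Speed limits (rad/s): [2.39, 2.39, 3.14, 3.14, 3.14, 3.14].

### API

Orientations are given as [roll, pitch, yaw] about the fixed x, y, z axes, in that order (R = Rz(yaw) Ry(pitch) Rx(roll)).
In Python, from cell import readout, cams, order gives the robot as it stands.
- The arm moves only by the shell command python3 -m pendant 'ROWS' [FORCE]. ROWS is JSON, a list of rows, each a list of 3 entries, a list of its own where there are three numbers: the closure, from 0 (fully open) to 1 (shut), then the shift along the tool's x, y, z normalised to -1 to 1, where 1 is 25 cm, then the turn about the tool's z normalised to -1 to 1, where 1 is 45 degrees. In form: [[hand, [dx, dy, dz], turn], ...]. A call has 1 to 20 rows; each row is the pose to reach, as a shift and turn from the pose commanded when the call began, along the tool's axes at that moment; what a row does not reach only later rows make up. A row lasts 1/8 s, in which the tool goes at most 62.5 mm and 10.7 degrees, less where a joint would pass 70% of its speed; a pose out of reach is approached as far as the arm can. A call with a number of a shift or a turn outside -1 to 1 is refused whole. A call with a gripper value outside its range is refused whole. The fingers move at their own pace and stop on an object; FORCE is the grip in N (left out, the last holds). Time passes only in rows, so rows that repeat a pose let the fingers close. It gives the time, the measured TCP pose, the force, the opening and the grip force at its end, in the units of the state.
- readout.state(): the state, without advancing time (a new reading comes with each control period).
- cams.capture(name): name is "side" or "top"; returns the picture (384x512x3 uint8, red, green, blue); there is no depth.
- cams.camera_info(name): a dict with "camera_matrix" (3x3 intrinsics, pixels), "pose" (4x4, takes a point from camera to world coordinates). Camera axes: x right, y down, z forward; pixel columns grow to the right and rows downward; lengths in m; the calibration is good to about 2 mm. A picture is of the moment at which its call begins. camera_info takes no time and is no camera call.
- order.hand_in(): hands the job in; it is judged then, once.
The state is a dict: "clock": time; "joint_positions": joint angles; "joint_vel": joint speeds; "tau": joint torques, N m; "position": TCP position; "tcp_rot": TCP orientation; "contact_force": force on the tool from outside, world axes, zero at the start; "moment": the same for the moment, N m; "width": finger opening in m; "finger_force": force on a finger pad.
Only numpy, scipy, OpenCV 4.12 (cv2) and the standard library are available. Lean on these libraries where they do the work, as an engineer would, in place of code of your own. Each camera call takes 0.05 s, during which the arm holds its last target. There are 200 camera calls.

### The job

Hang the loose door on the little wooden cabinet: lift it out of its slotted stand, feel for the two hinge pins and lower both hinge sleeves onto them gently until the door is fully home, then swing it gently closed. Leave the other things on the desk where they are.

Things in the scene. Friction and masses are not known exactly. Their poses are not given: they have to be found in the camera images.
- door: Loose upright wood panel, 12 x 110 x 150 mm, 0.14-0.26 kg, two steel hinge sleeves on one upright edge. Origin: on the sleeve axis at the lower sleeve's lower end; +z up. The panel spans 12 to 122 from it along its own -y, 20 below to 130 above, 6 either side in x; front faces -x. Starts in the stand; grasp the top edge from above mid-panel, fingers either side of the 12 mm.
- door_edge (a point): Middle of the door's free upright edge (opposite the sleeves): 122 mm from the sleeve axis along the door's -y, 55 mm above the door's origin. A small knob, 16 mm wide, stands 16 mm proud of the door's front (-x) face 15 mm in from this edge.
- sleeve_top (a point): Centre of the upper end of the upper sleeve, 104 mm above the door's origin. Both sleeves are open steel tubes, 16 mm outside, 9 mm bore, 14 mm long, on one axis: 0 to 14 and 90 to 104 mm above the door's origin.
- stand: Fixed low wood stand, 74 x 90 mm. Origin: centre of its underside. A slot 14 mm wide, 18 deep runs along its own y between two walls 26 mm tall; the slot's floor is 8 mm above the desk. The door starts in it, standing on the slot floor, its axes along the stand's (slack under 0.1 rad), origin 28 mm above the desk, sleeves beyond the stand's +y end.
- cabinet: Fixed wood cabinet without its door, 100 mm deep (x), 170 wide (y), 160 tall. Origin: centre of its underside on the desk. Open front looks along its own -x, front face 50 mm from the origin. A steel strip on the front's left (+y) post carries the two hinge pins. Two rubber bumpers, 6 mm proud, on the right post stop the closed door.
- slot_end (a point): Fixed to the cabinet: 62.5 mm in front of its origin (-x), 41 left (+y), 28 up, level with the lower seat. The strip is screwed fast through level slots: the upright pin axis stands somewhere 3 to 25 mm to the left (cabinet's +y) of this point, exact in x. Axes as the cabinet's. The closed door's axes match them; open 90 degrees, it reaches along -x, front to +y.
- slot_end_up (a point): As slot_end, 90 mm higher (118 mm above the desk), level with the upper seat. Each of the two seats is a steel arm, 13 mm wide, reaching 7 mm in front of the pin axis, on which a sleeve comes to rest; each carries a pin pointing up, 7 mm across, 12 long, its top 2 mm tapering to 5.4 mm. The pins do not give.
- mug: Loose black and white mug, about 95 tall, origin at its underside. Leave it.
- tape_roll: Loose roll of wood-brown tape lying flat, 96 across, 48 tall, origin at its underside. Leave it.
- mouse: Loose black computer mouse, 108 x 59 x 38, origin at its underside. Leave it.
- glasses_case: Loose black glasses case, 62 x 162 x 40, origin at its underside. Leave it.
- keys: Loose small bunch of keys with a red tag, flat on the desk, origin at its underside. Leave it.

How it is judged:
On the way, in this order (a step that is already met when the one before it is completed fails the run):
1. the door is lifted clear of the stand's slot (z of door in the frame of stand above 0.047 m), for 0.1 s.
2. both sleeves are fully home on the two pins (z of door in the frame of slot_end between -0.003 and 0.003 m and x of door in the frame of slot_end between -0.005 and 0.005 m and y of door in the frame of slot_end between 0 and 0.028 m and angle between door's own z axis and vertical below 0.06 rad), for 0.2 s.
At the end, for the whole second after the job is handed in: The door hangs with both sleeves fully home on the pins (its origin within 3 mm of the seat height and 5 mm of the pin plane, 0 to 28 mm left of slot_end, within 0.06 rad of upright), is closed to within 0.1 rad with its free edge at the right of the cabinet, and is at rest (all of step 2 and angle between the y axis of door and the y axis of cabinet, either way round below 0.1 rad and y of door_edge in the frame of cabinet below -0.045 m and linear speed of door below 0.02 m/s and angular speed of door below 0.1 rad/s); the robot touches nothing.
It fails at once if the door is pressed or knocked against the cabinet or its pins with more than 25 N (contact force between door and cabinet above 25 N).
It fails at once if a bystander (mug, tape roll, mouse, glasses case, keys) is moved by more than 3 cm (distance of any of mug, tape_roll, mouse, glasses_case, keys from where it was at the start of the episode above 0.03 m).
It also fails if it takes over 70 s, if anything falls off the work surface, if the arm or the gripper's body presses on something with over 40 N, if the wrist force passes 120 N, or if a joint passes its speed limit or range.

## Working session

There is one attempt and no reset: what is moved stays moved. The work goes in short steps, Python scripts to look and compute and a shell command to move; the robot and the scene stay as the last step left them, time stands still between calls to the robot, and variables do not carry over. Pictures are saved under pics/ and viewed, at most 10 in all, crops included, and the job is handed in when it is done.

```bash
ls; mkdir -p pics; python3 - <<'E'
from cell import readout,cams
import cv2,json
print(readout.state())
for n in("side","top"):
    cv2.imwrite(f"pics/{n}0.png",cv2.cvtColor(cams.capture(n),cv2.COLOR_RGB2BGR))
    i=cams.camera_info(n);print(n,i)
E
```

```text
pics
{'clock': 0.0, 'joint_positions': array([ 1.12892398e+00,  3.59539279e-01,  1.51144506e+00,  6.89775605e-06,
        1.27247827e+00, -1.15112740e-01]), 'joint_vel': array([-0.00132358,  0.00204471,  0.000615  ,  0.00031792, -0.00046048,
        0.00039722]), 'tau': array([-1.18184944e-03, -5.27626169e+01, -2.78614426e+01, -3.52089455e-04,
        1.33164754e-02, -1.18400615e-05]), 'position': array([0.19231642, 0.56765367, 0.24442834]), 'tcp_rot': array([-3.13973583e+00, -2.21326028e-04,  2.81483081e+00]), 'contact_force': array([0.43865467, 0.18440079, 0.03316702]), 'moment': array([-0.02305955, -0.01775721, -0.01448074]), 'finger_force': 0.0, 'width': 0.08537574643418117}
side {'camera_matrix': array([[460.35364849,   0.        , 267.98048259],
       [  0.        , 460.35364849, 194.42195737],
       [  0.        ,   0.        ,   1.        ]]), 'pose': array([[ 0.99451346, -0.04148777,  0.09602994,  0.42940732],
       [-0.10365879, -0.51427378,  0.85133855, -0.90092383],
       [ 0.01406555, -0.856622  , -0.51575277,  0.67141413],
       [ 0.        ,  0.        ,  0.        ,  1.        ]])}
top {'camera_matrix': array([[487.70381321,   0.        , 249.78780811],
       [  0.        , 487.70381321, 187.25319588],
       [  0.        ,   0.        ,   1.        ]]), 'pose': array([[ 7.42204338e-04, -9.85878052e-01,  1.67463174e-01,
         3.00028825e-01],
       [-9.99942013e-01, -2.53080379e-03, -1.04673915e-02,
         3.45284518e-02],
       [ 1.07433880e-02, -1.67445695e-01, -9.85822762e-01,
         1.51621565e+00],
       [ 0.00000000e+00,  0.00000000e+00,  0.00000000e+00,
         1.00000000e+00]])}
```

View pics/side0.png

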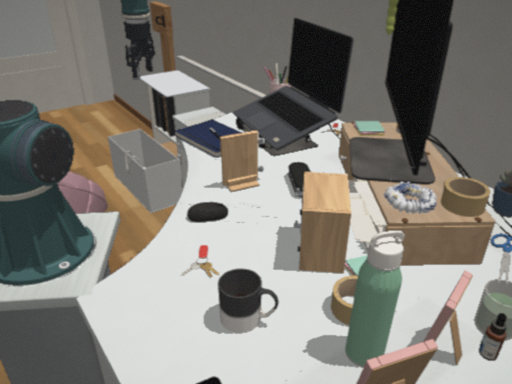

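View pics/top0.png

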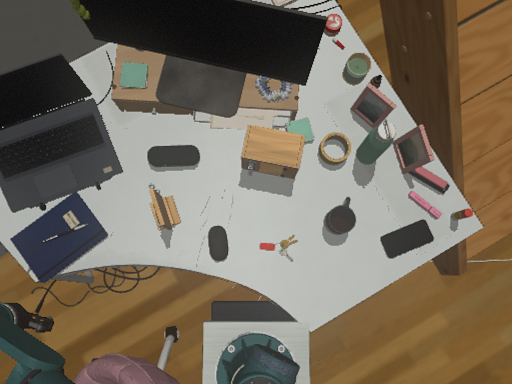

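```bash
python3 - <<'E'
import cv2,numpy as np
t=cv2.imread("pics/top0.png");s=cv2.imread("pics/side0.png")
r=lambda im,x,y,w,h,k:cv2.resize(im[y:y+h,x:x+w],None,fx=k,fy=k,interpolation=cv2.INTER_CUBIC)
a=np.vstack([np.hstack([r(t,135,175,50,60,8),r(t,238,120,50,60,8)])[:, :]])
a=np.hstack([r(t,140,178,50,60,8),r(t,235,122,75,60,5)[:, :].copy() if 0 else cv2.copyMakeBorder(r(t,236,120,75,64,5),0,160,0,0,cv2.BORDER_CONSTANT)])
cv2.imwrite("pics/ctop.png",a)
b=np.hstack([r(s,215,125,60,70,6),cv2.copyMakeBorder(r(s,292,165,70,110,5),0,0,0,0,cv2.BORDER_CONSTANT)[:420]]) if 0 else np.hstack([cv2.copyMakeBorder(r(s,215,125,60,70,6),0,130,0,0,cv2.BORDER_CONSTANT),r(s,290,165,70,110,5)])
cv2.imwrite("pics/cside.png",b);print(a.shape,b.shape)
E
```

```text
(480, 775, 3) (550, 710, 3)
```

View pics/ctop.png

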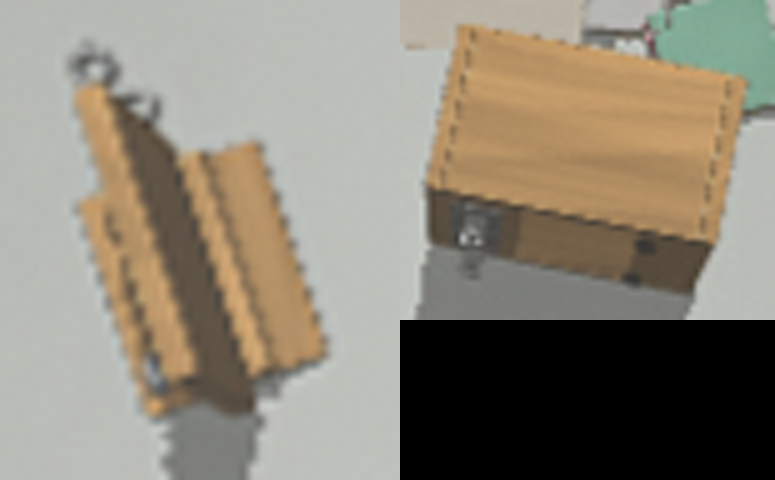

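View pics/cside.png

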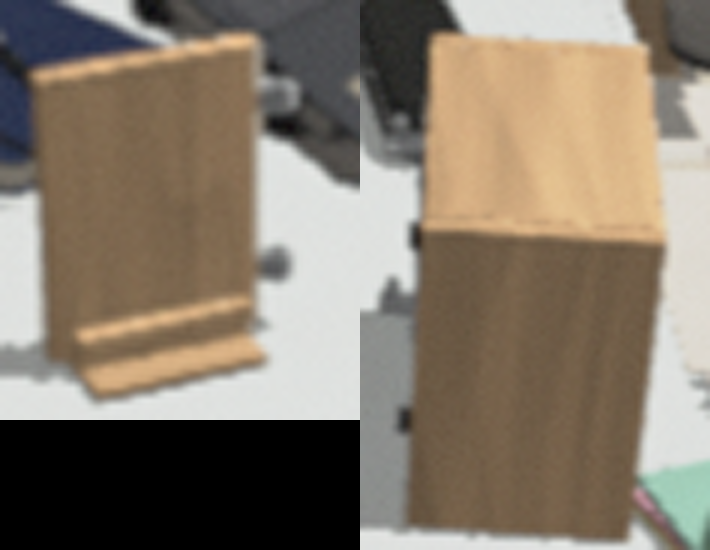

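```bash
cat > h.py <<'E'
import numpy as np
from cell import cams
from scipy.optimize import least_squares
I={n:cams.camera_info(n) for n in("side","top")}
def proj(n,P):
    K=I[n]["camera_matrix"];T=np.linalg.inv(I[n]["pose"]);c=T[:3,:3]@P+T[:3,3];p=K@c;return p[:2]/p[2]
def Rz(a):return np.array([[np.cos(a),-np.sin(a),0],[np.sin(a),np.cos(a),0],[0,0,1]])
def W(q,p,z0):return Rz(q[2])@(np.array(p)/1000)+[q[0],q[1],z0]
def fit(obs,q0,z0):
    f=lambda q:np.concatenate([proj(n,W(q,p,z0))-u for n,p,u in obs])
    r=least_squares(f,q0,loss="soft_l1");return r.x,f(r.x).reshape(-1,2)
def at(n,u,z):
    K=I[n]["camera_matrix"];T=I[n]["pose"];d=T[:3,:3]@np.linalg.inv(K)@[u[0],u[1],1];return T[:3,3]+d*(z-T[2,3])/d[2]
E
python3 - <<'E'
from h import *
tc=lambda x,y:np.array([(x+.5)/8-.5+140,(y+.5)/8-.5+178]); tb=lambda x,y:np.array([(x-399.5)/5-.5+236,(y+.5)/5-.5+120])
sa=lambda x,y:np.array([(x+.5)/6-.5+215,(y+.5)/6-.5+125]); sb=lambda x,y:np.array([(x-359.5)/5-.5+290,(y+.5)/5-.5+165])
door=[("top",(-6,-12,130),tc(78,95)),("top",(6,-12,130),tc(107,92)),("top",(-6,-122,130),tc(165,378)),("top",(6,-122,130),tc(197,372)),("top",(0,0,104),tc(93,65)),
("side",(6,-122,130),sa(33,80)),("side",(6,-12,130),sa(253,47)),("side",(0,0,97),sa(279,97)),("side",(0,0,7),sa(275,264))]
cab=[("top",(-50,85,160),tb(428,185)),("top",(-50,-85,160),tb(714,240)),("top",(50,85,160),tb(462,25)),("top",(50,-85,160),tb(747,80)),("top",(-50,85,0),tb(432,243)),("top",(-50,-85,0),tb(693,293)),
("side",(-50,-85,160),sb(425,230)),("side",(50,-85,160),sb(663,243)),("side",(50,85,160),sb(648,45)),("side",(-50,85,160),sb(433,35)),("side",(-50,-85,0),sb(408,523)),("side",(50,-85,0),sb(630,540))]
np.set_printoptions(precision=4,suppress=True)
for o,q,z in((door,[.6,.3,-1.3],.028),(cab,[.68,-.02,-.17],0)):
    x,r=fit(o,q,z);print(x,'\n',r.round(1).tolist())
    for k in("top","side"):
        print(k,fit([a for a in o if a[0]==k],x,z)[0])
c=x
for y in(44,50,55,60,66):
    print(y,[( (proj("top",W(c,(-62.5,y,z),0))-[236,120]+.5)*5-.5+[400,0]).round(0).tolist() for z in(28,40,118,130)])
E
```

```text
[ 0.5397  0.3018 -1.2482] 
 [[-0.2, -0.9], [0.3, -1.9], [0.2, 0.7], [0.3, 0.1], [0.5, -0.2], [-0.3, -0.8], [0.3, -1.5], [-1.0, -0.5], [-0.5, -0.5]]
top [ 0.5385  0.3028 -1.2412]
side [ 0.5405  0.2961 -1.2533]
[ 0.6528 -0.0484 -0.193 ] 
 [[0.0, -0.4], [1.5, -0.0], [-0.0, -1.5], [1.0, -1.4], [-0.5, -0.4], [0.0, -0.1], [-0.8, -1.0], [0.9, -0.6], [-0.8, -0.6], [-0.5, -0.9], [-1.1, 0.8], [-0.2, 0.5]]
top [ 0.6511 -0.0475 -0.192 ]
side [ 0.6538 -0.0495 -0.1967]
44 [[490.0, 264.0], [491.0, 260.0], [493.0, 233.0], [493.0, 229.0]]
50 [[481.0, 262.0], [481.0, 258.0], [483.0, 231.0], [483.0, 227.0]]
55 [[473.0, 260.0], [473.0, 256.0], [475.0, 230.0], [475.0, 225.0]]
60 [[465.0, 259.0], [465.0, 255.0], [466.0, 228.0], [466.0, 224.0]]
66 [[455.0, 257.0], [456.0, 253.0], [456.0, 226.0], [456.0, 222.0]]
```

```bash
cat >> h.py <<'E'
from scipy.spatial.transform import Rotation as Ro
from cell import readout
def go(p,yaw=None):
    s=readout.state();R=Ro.from_euler("xyz",s["tcp_rot"]);d=R.inv().apply(np.array(p)-s["position"])/.25
    t=0 if yaw is None else -((yaw-s["tcp_rot"][2]+np.pi)%(2*np.pi)-np.pi)/np.radians(45)
    print("shift",d.round(4),"turn",round(t,4))
E
python3 - <<'E'
from h import *
q=[.5397,.3018,-1.2482]
g=W(q,(0,-67,0),0);print(g)
go([*g[:2],.245],q[2]-np.pi/2)
go([.335,.42,.245],q[2]-np.pi/2)
E
```

```text
[0.47615616 0.28055899 0.        ]
shift [-1.4438e+00 -7.2330e-01 -1.0000e-03] turn -0.8268
shift [-0.73   -0.3763 -0.0014] turn -0.8268
```

```bash
python3 -m pendant '[[0,[-0.18,-0.09,0],-0.2],[0,[-0.36,-0.19,0],-0.4],[0,[-0.55,-0.28,0],-0.6],[0,[-0.73,-0.376,0],-0.827],[0,[-0.73,-0.376,0],-0.827],[0,[-0.73,-0.376,0],-0.827]]' 20
python3 - <<'E'
from h import *
go([.4762,.2806,.245],-1.2482-np.pi/2)
E
```

```text
clock: 0.85
position: [0.335, 0.4206, 0.2451]
tcp_rot: [3.141, -0.001, -2.822]
contact_force: [-0.6, 0.1, 0.6]
width: 0.0853
finger_force: 0.0
shift [-3.598e-01 -7.093e-01 -2.000e-04] turn -0.0033
```

```bash
python3 -m pendant '[[0,[-0.09,-0.18,0],0],[0,[-0.18,-0.36,0],0],[0,[-0.27,-0.54,0],0],[0,[-0.36,-0.709,0],0],[0,[-0.36,-0.709,0],0],[0,[-0.36,-0.709,0],0]]'
python3 - <<'E'
from h import *
import cv2
s=readout.state();print(s["position"],s["tcp_rot"])
a=cv2.cvtColor(cams.capture("side"),cv2.COLOR_RGB2BGR)[70:200,195:295];b=cv2.cvtColor(cams.capture("top"),cv2.COLOR_RGB2BGR)[150:250,130:210]
cv2.imwrite("pics/g1.png",np.hstack([cv2.resize(a,None,fx=4,fy=4,interpolation=2),cv2.resize(b,(400,520),interpolation=2)]))
E
```

```text
clock: 1.6
position: [0.4759, 0.2821, 0.245]
tcp_rot: [3.141, -0.001, -2.819]
contact_force: [-0.1, 0.6, 0.1]
width: 0.0851
finger_force: 0.0
[0.47588151 0.28210469 0.24495836] [ 3.14098151e+00 -1.16235671e-03 -2.81888570e+00]
```

View pics/g1.png

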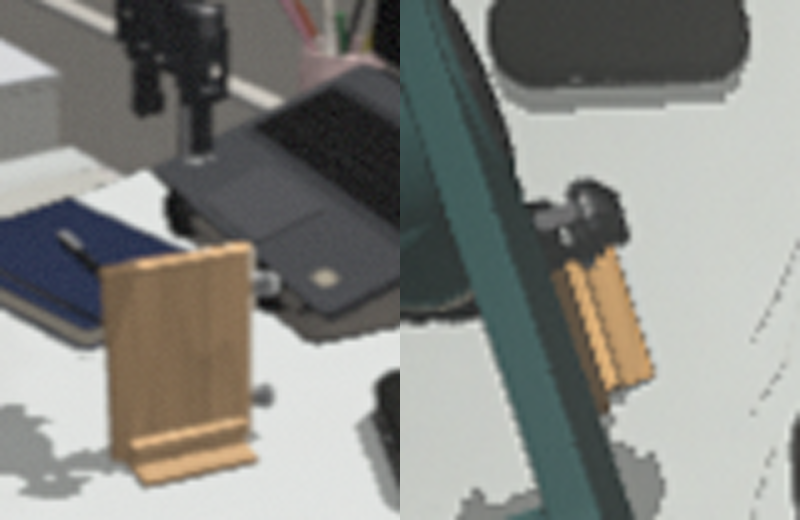

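The gripper stands above the door: the finger tip is at about (198,158) of the left crop, over the mid top edge. Descending astride the panel, then closing gently.

```bash
python3 -m pendant '[[0,[0,0,0.15],0],[0,[0,0,0.3],0],[0,[0,0,0.38],0],[0,[0,0,0.43],0],[0,[0,0,0.43],0],[0,[0,0,0.43],0]]' 20
python3 -m pendant '[[0.4,[0,0,0],0],[0.6,[0,0,0],0],[0.7,[0,0,0],0],[0.75,[0,0,0],0],[0.8,[0,0,0],0],[0.8,[0,0,0],0]]' 20
```

```text
clock: 2.45
position: [0.4773, 0.2816, 0.1387]
tcp_rot: [3.142, 0.002, -2.818]
contact_force: [0.2, -0.4, -0.5]
width: 0.0855
finger_force: 0.0
clock: 3.2
position: [0.4768, 0.281, 0.1378]
tcp_rot: [-3.142, -0.0, -2.819]
contact_force: [0.4, -0.1, 1.0]
width: 0.0171
finger_force: 0.0
```

```bash
python3 -m pendant '[[0.84,[0,0,0],0],[0.9,[0,0,0],0],[1,[0,0,0],0],[1,[0,0,0],0]]' 20
```

```text
clock: 3.7
position: [0.4769, 0.2811, 0.1378]
tcp_rot: [-3.141, 0.0, -2.819]
contact_force: [1.1, -0.0, -1.0]
width: 0.0116
finger_force: 20.7
```

```bash
python3 -m pendant '[[1,[0,0,0],0],[1,[0,0,0],0],[1,[0,0,-0.04],0],[1,[0,0,-0.08],0],[1,[0,0,-0.12],0],[1,[0,0,-0.2],0],[1,[0,0,-0.28],0],[1,[0,0,-0.36],0],[1,[0,0,-0.4],0],[1,[0,0,-0.4],0],[1,[0,0,-0.4],0]]' 60
python3 - <<'E'
from h import *
print(readout.state()["moment"])
go([.4769+.025,.2811-.110,.238])
c=[.6528,-.0484,-.193]
print(W(c,(-62.5,55.5,0),.118))
E
```

```text
clock: 5.08
position: [0.4763, 0.2808, 0.2371]
tcp_rot: [-3.141, -0.001, -2.819]
contact_force: [0.1, 0.5, -0.7]
width: 0.0114
finger_force: 58.3
[-3.12596335e-05 -1.65046772e-02 -1.77326475e-02]
shift [ 0.042  -0.4486 -0.0035] turn 0
[0.60210555 0.0180573  0.118     ]
```

```bash
python3 -m pendant '[[1,[0.06,-0.15,0],0],[1,[0.12,-0.3,0],0],[1,[0.18,-0.45,0],0],[1,[0.24,-0.6,0],0],[1,[0.24,-0.75,0],0],[1,[0.24,-0.88,0],0],[1,[0.24,-0.95,0],0],[1,[0.24,-0.95,0],0],[1,[0.24,-0.95,0],0]]' 90
python3 -m pendant '[[1,[0,-0.07,0.07],0],[1,[0,-0.14,0.14],0],[1,[0,-0.205,0.2],0],[1,[0,-0.205,0.26],0],[1,[0,-0.205,0.26],0],[1,[0,-0.205,0.26],0]]'
python3 - <<'E'
from h import *
import cv2
s=readout.state();print(s["position"],s["tcp_rot"])
a=cv2.cvtColor(cams.capture("side"),cv2.COLOR_RGB2BGR);b=cv2.cvtColor(cams.capture("top"),cv2.COLOR_RGB2BGR)
cv2.imwrite("pics/s2.png",a);cv2.imwrite("pics/t2.png",b)
cv2.imwrite("pics/g2.png",np.hstack([cv2.resize(a[160:260,250:330],None,fx=6,fy=6,interpolation=2),cv2.resize(b[130:205,230:270],(320,600),interpolation=2)]))
E
```

```text
clock: 6.2
position: [0.4946, 0.0377, 0.2374]
tcp_rot: [3.141, -0.001, -2.819]
contact_force: [0.3, 0.3, -2.1]
width: 0.0106
finger_force: 89.8
clock: 6.95
position: [0.5115, -0.0113, 0.173]
tcp_rot: [3.141, -0.0, -2.818]
contact_force: [0.3, -0.2, -1.3]
width: 0.011
finger_force: 89.7
[ 0.51145446 -0.0112808   0.17301465] [ 3.14144842e+00 -2.75892757e-07 -2.81840468e+00]
```

View pics/g2.png

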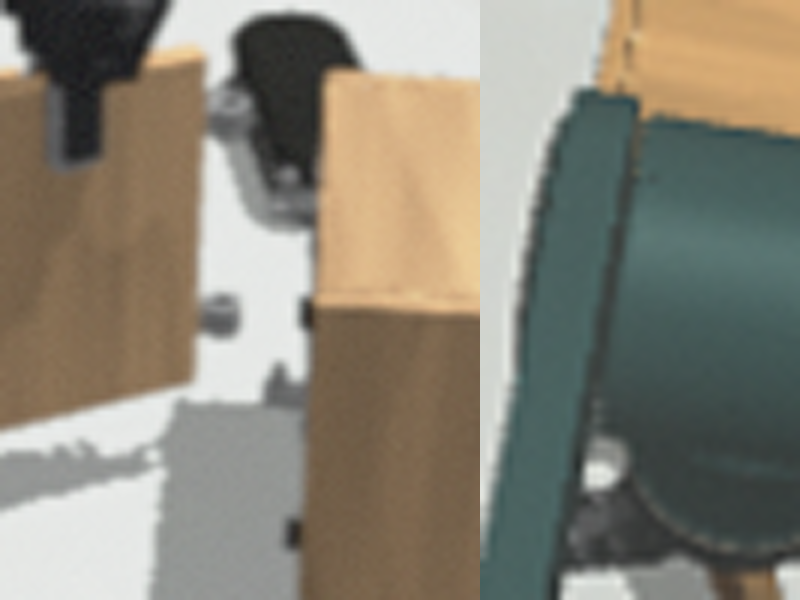

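```bash
python3 - <<'E'
from h import *
c=[.6528,-.0484,-.193]
cr=lambda n,P:((proj(n,P)-[250,160]+.5)*6-.5).round(1)
for y in(50,55.5,61):
  print(y,[cr("side",W(c,(-62.5,y,z),0)) for z in(28,40,118,130)])
t=readout.state()["position"]; d=t+[.0628,.0207,-.1098];print("door",d)
print([cr("side",d+[0,0,z]) for z in(0,.007,.014,.09,.097,.104)])
# numerical jacobian in crop px per mm
P=W(c,(-62.5,55.5,124),0);print([(cr("side",P+e)-cr("side",P-e))/20 for e in np.eye(3)*.01])
E
```

```text
50 [array([274.6, 391.1]), array([275.9, 366.7]), array([284.9, 201.6]), array([286.3, 175.2])]
55.5 [array([275.1, 383.4]), array([276.4, 359.1]), array([285.4, 194.5]), array([286.8, 168.1])]
61 [array([275.6, 375.8]), array([276.9, 351.6]), array([285.9, 187.4]), array([287.3, 161.1])]
door [0.57464196 0.00922101 0.06359333]
[array([214.5, 325.8]), array([215.1, 311.1]), array([215.7, 296.3]), array([222.4, 129.2]), array([223. , 113.2]), array([223.7,  97.1])]
[array([ 2.525, -0.105]), array([-0.405, -1.29 ]), array([ 0.12, -2.2 ])]
```

```bash
python3 - <<'E'
import cv2,numpy as np
a=cv2.imread("pics/s2.png")
f=lambda x,y,w,h:cv2.convertScaleAbs(cv2.resize(a[y:y+h,x:x+w],None,fx=14,fy=14,interpolation=cv2.INTER_CUBIC),alpha=1.3)
cv2.imwrite("pics/z2.png",np.hstack([np.vstack([f(280,170,28,20),f(280,205,28,20)]),np.vstack([f(288,180,26,20),f(288,213,26,20)])]))
E
```

```text
(no output)
```

View pics/z2.png

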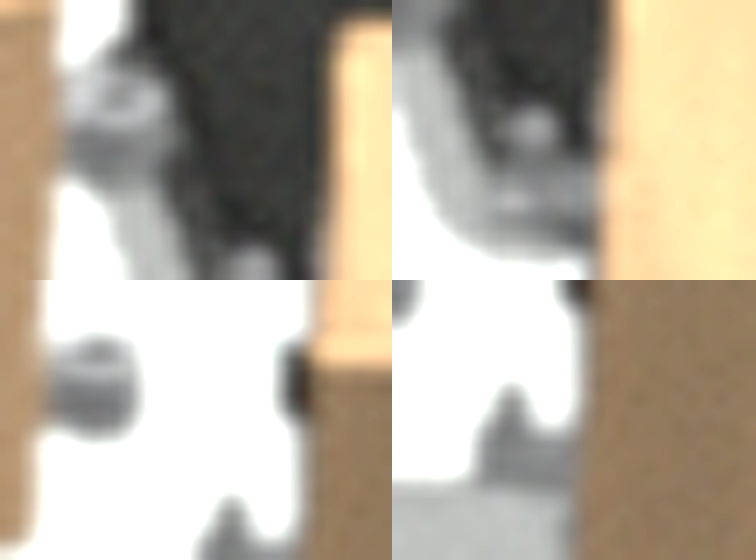

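```bash
python3 -m pendant '[[1,[0,0,0.06],0],[1,[0,0,0.11],0],[1,[-0.02,0,0.11],0],[1,[-0.04,0,0.11],0],[1,[-0.044,0,0.11],0],[1,[-0.044,0,0.11],0],[1,[-0.044,0,0.11],0]]'
for i in 1; do :; done
python3 -m pendant '[[1,[-0.004,0,0],0],[1,[-0.004,0,0],0]]'
python3 -m pendant '[[1,[-0.004,0,0],0],[1,[-0.004,0,0],0]]'
```

```text
clock: 7.92
position: [0.5219, -0.0084, 0.1455]
tcp_rot: [-3.141, 0.0, -2.819]
contact_force: [-0.2, -0.1, -0.8]
width: 0.0106
finger_force: 89.8
clock: 8.18
position: [0.5229, -0.008, 0.1454]
tcp_rot: [-3.141, 0.0, -2.819]
contact_force: [-0.7, 0.6, -1.7]
width: 0.011
finger_force: 89.8
clock: 8.43
position: [0.5239, -0.0077, 0.1453]
tcp_rot: [-3.141, 0.0, -2.819]
contact_force: [0.5, -1.2, -1.3]
width: 0.0109
finger_force: 89.8
```

```bash
python3 -m pendant '[[1,[-0.004,0,0],0],[1,[-0.004,0,0],0]]' | sed -n 2,4p
python3 -m pendant '[[1,[-0.004,0,0],0],[1,[-0.004,0,0],0]]'| sed -n 2,4p
python3 -m pendant '[[1,[-0.003,0,0],0],[1,[-0.003,0,0],0]]'| sed -n 2,4p
```

```text
position: [0.5249, -0.0074, 0.1453]
tcp_rot: [-3.141, 0.0, -2.819]
contact_force: [-0.8, -0.4, -1.9]
position: [0.5258, -0.0071, 0.1453]
tcp_rot: [-3.141, 0.0, -2.819]
contact_force: [-0.2, 0.6, -2.4]
position: [0.5265, -0.0068, 0.1453]
tcp_rot: [-3.141, -0.0, -2.819]
contact_force: [0.5, -1.1, -1.5]
```

```bash
for_=0; python3 -m pendant '[[1,[-0.003,0,0],0],[1,[-0.003,0,0],0]]' | sed -n 2,4p
python3 -m pendant '[[1,[-0.003,0,0],0],[1,[-0.003,0,0],0]]'| sed -n 2,4p
python3 -m pendant '[[1,[-0.003,0,0],0],[1,[-0.003,0,0],0]]'| sed -n 2,4p
```

```text
position: [0.5271, -0.0066, 0.1453]
tcp_rot: [-3.142, -0.0, -2.819]
contact_force: [0.4, -0.2, -1.2]
position: [0.5274, -0.0065, 0.1452]
tcp_rot: [3.142, -0.001, -2.819]
contact_force: [-2.7, -1.1, -0.7]
position: [0.5275, -0.0063, 0.1451]
tcp_rot: [3.141, -0.002, -2.819]
contact_force: [-4.3, -2.8, 0.8]
```

```bash
python3 -m pendant '[[1,[0.012,0,0],0],[1,[0.012,0.012,0],0],[1,[0.012,0.024,0],0],[1,[0.006,0.024,0],0],[1,[0.004,0.024,0],0],[1,[0.004,0.024,0],0]]' | sed -n 2,4p
python3 -m pendant '[[1,[-0.003,0,0],0],[1,[-0.003,0,0],0]]'| sed -n 2,4p
python3 -m pendant '[[1,[-0.003,0,0],0],[1,[-0.003,0,0],0]]'| sed -n 2,4p
python3 -m pendant '[[1,[-0.003,0,0],0],[1,[-0.003,0,0],0]]'| sed -n 2,4p
```

```text
position: [0.5259, -0.0008, 0.1453]
tcp_rot: [-3.141, 0.0, -2.819]
contact_force: [0.6, -0.1, -2.1]
position: [0.5265, -0.0006, 0.1453]
tcp_rot: [-3.141, -0.0, -2.819]
contact_force: [-0.0, 0.1, -1.9]
position: [0.5271, -0.0003, 0.1453]
tcp_rot: [-3.142, -0.0, -2.819]
contact_force: [-0.2, 0.2, -1.7]
position: [0.5274, 0.0, 0.1452]
tcp_rot: [3.141, -0.001, -2.819]
contact_force: [-1.3, 0.6, -1.4]
```

```bash
python3 -m pendant '[[1,[0.012,0,0],0],[1,[0.016,-0.012,0],0],[1,[0.016,-0.024,0],0],[1,[0.016,-0.036,0],0],[1,[0.016,-0.048,0],0],[1,[0.009,-0.048,0],0],[1,[0.009,-0.048,0],0]]' | sed -n 2,4p
python3 -m pendant '[[1,[-0.003,0,0],0],[1,[-0.003,0,0],0]]'| sed -n 2,4p
python3 -m pendant '[[1,[-0.003,0,0],0],[1,[-0.003,0,0],0]]'| sed -n 2,4p
python3 -m pendant '[[1,[-0.003,0,0],0],[1,[-0.003,0,0],0]]'| sed -n 2,4p
python3 -m pendant '[[1,[-0.003,0,0],0],[1,[-0.003,0,0],0]]'| sed -n 2,4p
```

```text
position: [0.5297, -0.0121, 0.1453]
tcp_rot: [-3.142, 0.0, -2.819]
contact_force: [0.5, -0.5, -1.8]
position: [0.5301, -0.0118, 0.1452]
tcp_rot: [-3.142, -0.001, -2.819]
contact_force: [0.6, 0.1, -1.3]
position: [0.5303, -0.0118, 0.1451]
tcp_rot: [3.141, -0.001, -2.819]
contact_force: [-2.6, -2.4, -0.8]
position: [0.5307, -0.0117, 0.1451]
tcp_rot: [3.142, -0.002, -2.819]
contact_force: [-5.1, -3.5, 0.2]
position: [0.5309, -0.0117, 0.145]
tcp_rot: [3.142, -0.003, -2.819]
contact_force: [-5.5, -3.7, 0.1]
```

```bash
python3 -m pendant '[[1,[0.02,0,0],0],[1,[0.03,0,0],0],[1,[0.03,0,-0.03],0],[1,[0.03,0,-0.07],0],[1,[0.03,0,-0.07],0],[1,[0.03,0,-0.07],0]]' | sed -n 2,4p
python3 - <<'E'
from h import *
y=-2.819;ex=np.array([np.cos(y),np.sin(y)]);ey=np.array([np.sin(y),-np.cos(y)])
C=np.array([[.5272,-.0066],[.5274,-.0002],[.5302,-.0118]])
r=least_squares(lambda p:np.hypot(*(C-p).T)-.0115,[.538,-.004]);print(r.x,r.fun)
go([*r.x,.158])
c=[.6528,-.0484,-.193];print(Rz(.193)[:2,:2]@(r.x+[.0628,.0207]-c[:2]))
E
```

```text
position: [0.5255, -0.0135, 0.163]
tcp_rot: [-3.141, 0.001, -2.819]
contact_force: [-0.8, -0.6, -1.0]
[ 0.53834527 -0.00369656] [ 1.72513083e-05 -9.79070703e-06 -1.03855586e-05]
shift [-0.0613  0.0209  0.0202] turn 0
[-0.06324031  0.05428153]
```

```bash
python3 -m pendant '[[1,[-0.03,0.01,0],0],[1,[-0.061,0.021,0],0],[1,[-0.061,0.021,0.02],0],[1,[-0.061,0.021,0.03],0],[1,[-0.061,0.021,0.03],0],[1,[-0.061,0.021,0.03],0]]' | sed -n 2,4p
python3 -m pendant '[[1,[0,0,0.006],0],[1,[0,0,0.012],0],[1,[0,0,0.012],0]]'| sed -n 2,4p
python3 -m pendant '[[1,[0,0,0.006],0],[1,[0,0,0.006],0]]'| sed -n 2,4p
python3 -m pendant '[[1,[0,0,0.006],0],[1,[0,0,0.006],0]]'| sed -n 2,4p
```

```text
position: [0.5379, -0.0038, 0.1553]
tcp_rot: [-3.142, -0.0, -2.819]
contact_force: [0.3, 0.7, -1.1]
position: [0.5379, -0.0037, 0.1522]
tcp_rot: [3.142, -0.0, -2.819]
contact_force: [0.6, 0.4, -1.6]
position: [0.538, -0.0037, 0.1507]
tcp_rot: [3.142, -0.0, -2.819]
contact_force: [0.3, 0.6, -1.1]
position: [0.538, -0.0037, 0.1492]
tcp_rot: [3.142, -0.0, -2.819]
contact_force: [-0.3, 0.6, -1.7]
```

```bash

python3 -m pendant '[[1,[0,0,0.006],0],[1,[0,0,0.006],0]]'| sed -n 2,4p
python3 -m pendant '[[1,[0,0,0.006],0],[1,[0,0,0.006],0]]'| sed -n 2,4p
python3 -m pendant '[[1,[0,0,0.006],0],[1,[0,0,0.006],0]]'| sed -n 2,4p
```

```text
position: [0.538, -0.0037, 0.1477]
tcp_rot: [3.142, -0.0, -2.819]
contact_force: [-0.4, 0.5, -2.7]
position: [0.538, -0.0037, 0.1462]
tcp_rot: [3.142, -0.0, -2.819]
contact_force: [1.4, -0.4, -1.8]
position: [0.5379, -0.0037, 0.1447]
tcp_rot: [3.142, -0.0, -2.819]
contact_force: [0.7, 0.1, -1.4]
```

On the pins (5 mm down, no force). Keep lowering to the seats.

```bash

python3 -m pendant '[[1,[0,0,0.006],0],[1,[0,0,0.012],0],[1,[0,0,0.012],0]]'| sed -n 2,4p
python3 -m pendant '[[1,[0,0,0.006],0],[1,[0,0,0.008],0],[1,[0,0,0.008],0]]'| sed -n 2,4p
python3 -m pendant '[[1,[0,0,0.004],0],[1,[0,0,0.004],0]]'| sed -n 2,4p
python3 -m pendant '[[1,[0,0,0.003],0],[1,[0,0,0.003],0]]'| sed -n 2,4p
```

```text
position: [0.5379, -0.0037, 0.1416]
tcp_rot: [3.142, -0.0, -2.819]
contact_force: [1.0, -0.8, -1.7]
position: [0.538, -0.0037, 0.1398]
tcp_rot: [-3.142, -0.0, -2.819]
contact_force: [0.5, 0.1, -1.6]
position: [0.538, -0.0037, 0.1387]
tcp_rot: [3.142, -0.0, -2.819]
contact_force: [-0.7, 0.4, -1.1]
position: [0.538, -0.0037, 0.138]
tcp_rot: [-3.142, -0.0, -2.819]
contact_force: [-0.0, 0.2, -0.8]
```

```bash

python3 -m pendant '[[1,[0,0,0.002],0],[1,[0,0,0.002],0]]'| sed -n 2,4p
python3 -m pendant '[[1,[0,0,0.002],0],[1,[0,0,0.002],0]]'| sed -n 2,4p
python3 -m pendant '[[1,[0,0,0.002],0],[1,[0,0,0.002],0]]'| sed -n 2,4p
```

```text
position: [0.538, -0.0038, 0.1378]
tcp_rot: [-3.141, -0.0, -2.819]
contact_force: [-0.7, -0.1, 1.5]
position: [0.538, -0.0038, 0.1376]
tcp_rot: [-3.141, 0.0, -2.819]
contact_force: [-2.7, 0.0, 5.9]
position: [0.538, -0.0038, 0.1375]
tcp_rot: [-3.141, 0.0, -2.819]
contact_force: [-5.1, -1.3, 9.5]
```

```bash

python3 -m pendant '[[1,[0,0,-0.004],0],[1,[0,0,-0.004],0]]' 20 | sed -n 2,4p
python3 -m pendant '[[0.8,[0,0,0],0],[0.7,[0,0,0],0],[0.5,[0,0,0],0],[0.5,[0,0,0],0],[0.5,[0,0,0],0]]'
python3 -m pendant '[[0.5,[0,0,-0.06],0],[0.5,[0,0,-0.14],0],[0.5,[0,0,-0.24],0],[0.5,[0,0,-0.3],0],[0.5,[0,0,-0.3],0]]'
python3 - <<'E'
from h import *
import cv2
a=cv2.cvtColor(cams.capture("side"),cv2.COLOR_RGB2BGR)
cv2.imwrite("pics/g3.png",cv2.resize(a[130:280,230:370],None,fx=4,fy=4,interpolation=2))
E
```

```text
position: [0.5383, -0.0038, 0.1377]
tcp_rot: [-3.141, 0.0, -2.819]
contact_force: [-1.8, 0.8, 3.0]
clock: 19.3
position: [0.538, -0.0037, 0.1375]
tcp_rot: [-3.142, -0.0, -2.819]
contact_force: [0.1, -0.9, 0.0]
width: 0.0426
finger_force: 0.0
clock: 19.92
position: [0.5391, -0.0039, 0.2141]
tcp_rot: [-3.14, 0.003, -2.819]
contact_force: [0.1, -0.4, -0.6]
width: 0.0425
finger_force: 0.0
```

View pics/g3.png

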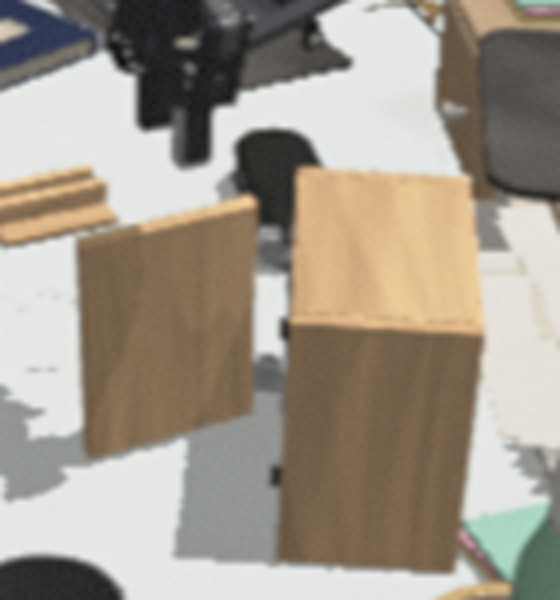

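```bash
python3 - <<'E'
from h import *
P=np.array([.6008,.0170]);s=readout.state()
print("A",);q=lambda th,g:P+Rz(th)[:2,:2]@np.array([-(.0205+g),-.08])
go([*q(-1.248,.02),.214]);go([*q(-1.248,.02),.145])
def rows(t0,t1,g,n):
    R0=Ro.from_euler("xyz",[np.pi,0,t0-np.pi/2])
    for t in np.linspace(t0,t1,n+1)[1:]:
        d=R0.inv().apply([*(q(t,g[1])-q(t0,g[0])),0])/.25
        print("[1,[%.3f,%.3f,0],%.3f],"%(d[0],d[1],-(t-t0)/np.radians(45)),end="")
    print()
rows(-1.248,-.72,(.02,0),12); rows(-.72,-.25,(0,0),14)
E
```

```text
A
shift [ 0.0565  0.1614 -0.0041] turn 0
shift [0.0568 0.1616 0.2719] turn 0
[1,[0.003,-0.094,0],-0.056],[1,[0.006,-0.108,0],-0.112],[1,[0.008,-0.123,0],-0.168],[1,[0.009,-0.137,0],-0.224],[1,[0.010,-0.152,0],-0.280],[1,[0.010,-0.166,0],-0.336],[1,[0.010,-0.181,0],-0.392],[1,[0.009,-0.195,0],-0.448],[1,[0.007,-0.210,0],-0.504],[1,[0.004,-0.224,0],-0.560],[1,[0.001,-0.238,0],-0.616],[1,[-0.002,-0.252,0],-0.672],
[1,[0.003,-0.011,0],-0.043],[1,[0.005,-0.022,0],-0.085],[1,[0.007,-0.033,0],-0.128],[1,[0.008,-0.044,0],-0.171],[1,[0.009,-0.055,0],-0.214],[1,[0.010,-0.066,0],-0.256],[1,[0.010,-0.077,0],-0.299],[1,[0.010,-0.088,0],-0.342],[1,[0.010,-0.099,0],-0.385],[1,[0.009,-0.110,0],-0.427],[1,[0.008,-0.121,0],-0.470],[1,[0.007,-0.132,0],-0.513],[1,[0.005,-0.143,0],-0.556],[1,[0.002,-0.154,0],-0.598],
```

```bash

python3 -m pendant '[[1,[0.03,0.08,0],0],[1,[0.057,0.161,0],0],[1,[0.057,0.161,0],0],[1,[0.057,0.161,0.1],0],[1,[0.057,0.161,0.2],0],[1,[0.057,0.161,0.27],0],[1,[0.057,0.161,0.27],0],[1,[0.057,0.161,0.27],0]]'
python3 -m pendant '[[1,[0,-0.025,0],0],[1,[0,-0.05,0],0],[1,[0,-0.065,0],0],[1,[0,-0.08,0],0],[1,[0.003,-0.094,0],-0.056],[1,[0.006,-0.108,0],-0.112],[1,[0.008,-0.123,0],-0.168],[1,[0.009,-0.137,0],-0.224],[1,[0.01,-0.152,0],-0.28],[1,[0.01,-0.166,0],-0.336],[1,[0.01,-0.181,0],-0.392],[1,[0.009,-0.195,0],-0.448],[1,[0.007,-0.21,0],-0.504],[1,[0.004,-0.224,0],-0.56],[1,[0.001,-0.238,0],-0.616],[1,[-0.002,-0.252,0],-0.672],[1,[-0.002,-0.252,0],-0.672]]'
```

```text
clock: 20.98
position: [0.5122, 0.03, 0.1455]
tcp_rot: [-3.141, 0.001, -2.819]
contact_force: [0.1, -1.0, -0.6]
width: 0.0
finger_force: 0.0
clock: 23.1
position: [0.5324, -0.03, 0.145]
tcp_rot: [-3.141, -0.0, -2.292]
contact_force: [0.5, -0.4, -0.0]
width: -0.0
finger_force: 0.0
```

```bash

python3 - <<'E'
from h import *
import cv2
a=cv2.cvtColor(cams.capture("side"),cv2.COLOR_RGB2BGR)
cv2.imwrite("pics/g4.png",cv2.resize(a[130:280,230:370],None,fx=4,fy=4,interpolation=2))
E
```

```text
(no output)
```

View pics/g4.png

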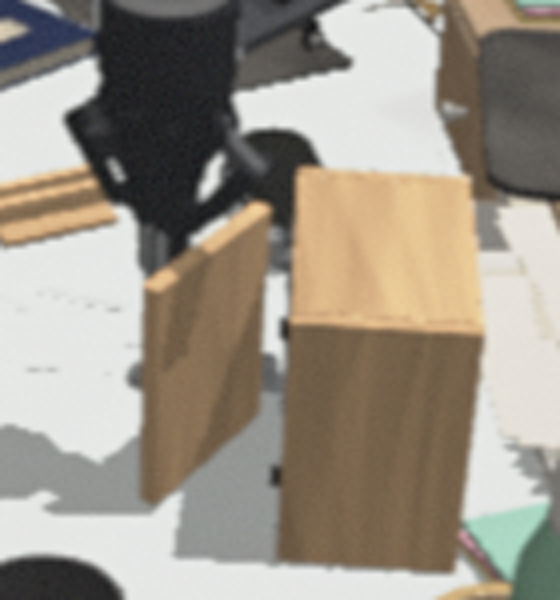

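The door follows the finger, now about 30° open (free edge near column 150, sleeves still on the pins). Continue closing.

```bash

python3 -m pendant '[[1,[0.003,-0.011,0],-0.043],[1,[0.005,-0.022,0],-0.085],[1,[0.007,-0.033,0],-0.128],[1,[0.008,-0.044,0],-0.171],[1,[0.009,-0.055,0],-0.214],[1,[0.01,-0.066,0],-0.256],[1,[0.01,-0.077,0],-0.299],[1,[0.01,-0.088,0],-0.342],[1,[0.01,-0.099,0],-0.385],[1,[0.009,-0.11,0],-0.427],[1,[0.008,-0.121,0],-0.47],[1,[0.007,-0.132,0],-0.513],[1,[0.005,-0.143,0],-0.556],[1,[0.002,-0.154,0],-0.598],[1,[0.002,-0.154,0],-0.598]]'
python3 -m pendant '[[1,[0.001,-0.006,0],-0.025],[1,[0.001,-0.006,0],-0.025]]'
python3 -m pendant '[[1,[0.001,-0.006,0],-0.025],[1,[0.001,-0.006,0],-0.025]]'
```

```text
clock: 25.02
position: [0.5637, -0.0319, 0.1432]
tcp_rot: [-3.133, -0.044, -1.856]
contact_force: [-0.2, 0.2, -0.0]
width: 0.0004
finger_force: 0.0
clock: 25.28
position: [0.5653, -0.0298, 0.143]
tcp_rot: [-3.133, -0.051, -1.843]
contact_force: [-0.1, -0.1, 0.2]
width: 0.0
finger_force: 0.1
clock: 25.52
position: [0.5671, -0.0269, 0.1427]
tcp_rot: [-3.132, -0.058, -1.829]
contact_force: [-0.1, -0.6, -0.1]
width: 0.0002
finger_force: 0.1
```

```bash
python3 - <<'E'
from h import *
s=readout.state();print(s["joint_positions"].round(3),s["contact_force"])
E
```

```text
[-0.132  0.428  1.691 -0.069  1.022 -2.979] [-0.08163634 -0.56421949 -0.12831316]
```

```bash

python3 -m pendant '[[1,[0,0.06,0],0.15],[1,[0,0.12,0],0.3],[1,[0,0.2,0],0.5],[1,[0,0.2,-0.1],0.7],[1,[0,0.2,-0.2],0.9],[1,[0,0.2,-0.3],1],[1,[0,0.2,-0.3],1],[1,[0,0.2,-0.3],1],[1,[0,0.2,-0.3],1]]'
python3 - <<'E'
from h import *
P=np.array([.6008,.0170]);print(readout.state()["joint_positions"].round(3))
go([*(P+Rz(-.193)[:2,:2]@np.array([-.09,-.08])),.20],-.193-np.pi)
go([*(P+Rz(-.193)[:2,:2]@np.array([-.09,-.08])),.143],-.193-np.pi)
E
```

```text
clock: 26.65
position: [0.5182, -0.0099, 0.216]
tcp_rot: [-3.095, -0.036, -2.615]
contact_force: [-0.0, -0.1, -0.5]
width: -0.0001
finger_force: 0.0
[-0.111  0.277  1.716 -0.065  1.15  -2.183]
shift [ 0.1396 -0.0731  0.0725] turn 0.9162
shift [ 0.1313 -0.0626  0.3001] turn 0.9162
```

```bash

python3 -m pendant '[[1,[0.05,-0.02,0.03],0.2],[1,[0.1,-0.04,0.05],0.4],[1,[0.14,-0.07,0.07],0.6],[1,[0.14,-0.07,0.07],0.8],[1,[0.14,-0.07,0.07],0.916],[1,[0.14,-0.07,0.07],0.916],[1,[0.14,-0.07,0.07],0.916]]'
python3 - <<'E'
from h import *
import cv2
P=np.array([.6008,.0170])
q=lambda x:[*(P+Rz(-.193)[:2,:2]@np.array([x,-.08])),.143]
for x in(-.09,-.045,-.03,-.02): print(x,end=" ");go(q(x),-.193-np.pi)
b=cv2.cvtColor(cams.capture("top"),cv2.COLOR_RGB2BGR);a=cv2.cvtColor(cams.capture("side"),cv2.COLOR_RGB2BGR)
cv2.imwrite("pics/g5.png",np.hstack([cv2.resize(a[140:280,240:340],None,fx=4,fy=4,interpolation=2),cv2.resize(b[115:217,228:300],None,fx=5.5,fy=5.5,interpolation=2)[:560]]))
E
```

```text
clock: 27.52
position: [0.4972, -0.0435, 0.2012]
tcp_rot: [-3.083, 0.004, 2.951]
contact_force: [-0.1, -0.6, -0.4]
width: -0.0002
finger_force: 0.0
-0.09 shift [0.0008 0.0108 0.2325] turn 0.0032
-0.045 shift [-0.1792  0.0104  0.2333] turn 0.0032
-0.03 shift [-0.2392  0.0102  0.2335] turn 0.0032
-0.02 shift [-0.2792  0.0101  0.2337] turn 0.0032
```

View pics/g5.png

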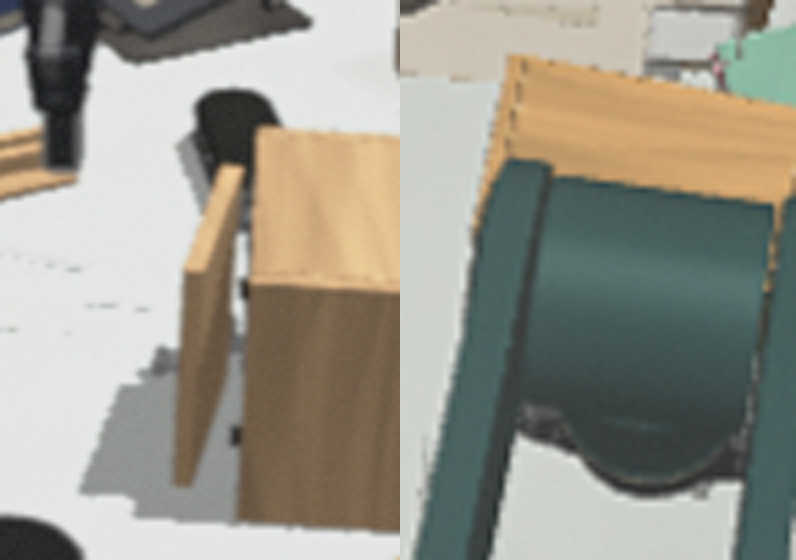

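Door is about 20° open (free edge at (190,270), hinge at (235,165) in the left crop), and the finger is clear in front. Push it home.

```bash

python3 -m pendant '[[1,[0,0.01,0.08],0],[1,[0,0.01,0.16],0],[1,[0,0.01,0.233],0],[1,[0,0.01,0.233],0],[1,[0,0.01,0.233],0]]'
python3 -m pendant '[[1,[-0.02,0,0],0],[1,[-0.04,0,0],0],[1,[-0.06,0,0],0],[1,[-0.075,0,0],0],[1,[-0.09,0,0],0],[1,[-0.105,0,0],0],[1,[-0.12,0,0],0],[1,[-0.135,0,0],0],[1,[-0.15,0,0],0],[1,[-0.165,0,0],0],[1,[-0.18,0,0],0],[1,[-0.195,0,0],0],[1,[-0.21,0,0],0],[1,[-0.22,0,0],0],[1,[-0.23,0,0],0],[1,[-0.24,0,0],0],[1,[-0.24,0,0],0]]'
python3 -m pendant '[[1,[-0.006,0,0],0],[1,[-0.012,0,0],0],[1,[-0.012,0,0],0]]'| sed -n 2,4p
python3 -m pendant '[[1,[-0.006,0,0],0],[1,[-0.012,0,0],0],[1,[-0.012,0,0],0]]'| sed -n 2,4p
```

```text
clock: 28.25
position: [0.498, -0.0446, 0.1438]
tcp_rot: [-3.083, 0.006, 2.949]
contact_force: [-0.0, -0.2, -0.4]
width: -0.0001
finger_force: 0.0
clock: 30.38
position: [0.5567, -0.0561, 0.1437]
tcp_rot: [-3.083, 0.006, 2.949]
contact_force: [0.5, -0.2, 0.1]
width: 0.0
finger_force: 0.0
position: [0.5595, -0.0566, 0.1437]
tcp_rot: [-3.083, 0.005, 2.949]
contact_force: [0.2, -0.1, 0.1]
position: [0.5626, -0.0572, 0.1437]
tcp_rot: [-3.083, 0.005, 2.949]
contact_force: [-0.1, -0.0, 0.2]
```

Step on by about 1.5 mm until the bumpers are felt.

```bash

python3 -m pendant '[[1,[-0.006,0,0],0],[1,[-0.006,0,0],0]]'| sed -n 2,4p
python3 -m pendant '[[1,[-0.006,0,0],0],[1,[-0.006,0,0],0]]'| sed -n 2,4p
python3 -m pendant '[[1,[-0.005,0,0],0],[1,[-0.005,0,0],0]]'| sed -n 2,4p
python3 - <<'E'
from h import *
import cv2
p=readout.state()["position"][:2];print(Rz(.193)[:2,:2]@(p-[.6008,.0170]))
cv2.imwrite("pics/s5.png",cv2.cvtColor(cams.capture("side"),cv2.COLOR_RGB2BGR))
E
```

```text
position: [0.564, -0.0575, 0.1437]
tcp_rot: [-3.083, 0.006, 2.949]
contact_force: [-0.8, -0.2, 0.9]
position: [0.5655, -0.0578, 0.1437]
tcp_rot: [-3.083, 0.006, 2.949]
contact_force: [0.3, -0.1, 0.5]
position: [0.5667, -0.058, 0.1438]
tcp_rot: [-3.083, 0.005, 2.949]
contact_force: [-0.3, -0.6, 0.2]
[-0.01909107 -0.08016933]
```

```bash

python3 -m pendant '[[1,[-0.004,0,0],0],[1,[-0.004,0,0],0]]'| sed -n 2,4p
python3 -m pendant '[[1,[-0.004,0,0],0],[1,[-0.004,0,0],0]]'| sed -n 2,4p
python3 -m pendant '[[1,[-0.004,0,0],0],[1,[-0.004,0,0],0]]'| sed -n 2,4p
```

```text
position: [0.5676, -0.0582, 0.1438]
tcp_rot: [-3.083, 0.005, 2.949]
contact_force: [-0.4, 0.3, -0.0]
position: [0.5687, -0.0584, 0.1438]
tcp_rot: [-3.083, 0.006, 2.949]
contact_force: [0.5, -0.6, -0.2]
position: [0.5696, -0.0586, 0.1438]
tcp_rot: [-3.083, 0.006, 2.949]
contact_force: [0.6, -0.0, -1.4]
```

```bash

python3 -m pendant '[[1,[-0.004,0,0],0],[1,[-0.004,0,0],0]]'| sed -n 2,4p
python3 -m pendant '[[1,[-0.004,0,0],0],[1,[-0.004,0,0],0]]'| sed -n 2,4p
python3 -m pendant '[[1,[-0.004,0,0],0],[1,[-0.004,0,0],0]]'| sed -n 2,4p
python3 - <<'E'
from h import *
import cv2
p=readout.state()["position"][:2];print(Rz(.193)[:2,:2]@(p-[.6008,.0170]))
a=cv2.cvtColor(cams.capture("side"),cv2.COLOR_RGB2BGR);cv2.imwrite("pics/s6.png",a)
c=[.6528,-.0484,-.193]
# predicted door free-edge top corner (y=-122,z=130,x=-6) when open by delta
for dl in(0,.05,.1,.15,.2):
  print(dl,[proj("side",W([.6008,.0170,-.193-dl],(-6,-122,z),.028)).round(1).tolist() for z in(130,55)])
for r in (212,210,225): print(r,a[r,285:306].tolist())
E
```

```text
position: [0.5701, -0.0587, 0.1437]
tcp_rot: [-3.083, 0.004, 2.949]
contact_force: [-0.9, 0.3, 1.2]
position: [0.5702, -0.0588, 0.1435]
tcp_rot: [-3.083, 0.003, 2.949]
contact_force: [-5.3, 1.1, 4.0]
position: [0.5702, -0.0587, 0.1435]
tcp_rot: [-3.083, 0.001, 2.949]
contact_force: [-7.5, 0.5, 5.5]
[-0.01549252 -0.08018294]
0 [[292.6, 205.4], [291.1, 234.6]]
0.05 [[289.7, 205.1], [288.3, 234.3]]
0.1 [[286.8, 204.7], [285.6, 233.9]]
0.15 [[283.9, 204.3], [282.8, 233.5]]
0.2 [[281.1, 203.8], [280.1, 232.9]]
212 [[225, 228, 226], [226, 229, 226], [227, 229, 227], [227, 229, 226], [226, 228, 226], [227, 230, 227], [227, 229, 227], [224, 226, 225], [189, 196, 196], [116, 131, 141], [77, 100, 120], [76, 100, 123], [75, 100, 121], [70, 93, 113], [60, 76, 93], [37, 45, 52], [41, 47, 53], [57, 73, 89], [69, 91, 110], [73, 95, 115], [71, 92, 110]]
210 [[228, 230, 228], [227, 229, 227], [227, 229, 228], [228, 231, 229], [227, 230, 228], [228, 231, 228], [228, 230, 228], [227, 229, 228], [195, 201, 202], [131, 145, 153], [84, 105, 124], [75, 98, 120], [75, 99, 119], [73, 96, 115], [67, 81, 96], [62, 68, 73], [70, 79, 87], [94, 123, 148], [115, 154, 187], [121, 161, 197], [123, 163, 201]]
225 [[223, 225, 223], [223, 225, 222], [226, 229, 226], [227, 230, 227], [228, 230, 228], [230, 231, 229], [225, 227, 224], [189, 195, 193], [118, 130, 137], [78, 100, 118], [76, 99, 120], [75, 98, 119], [74, 95, 114], [85, 95, 106], [100, 101, 103], [104, 104, 105], [91, 97, 107], [73, 92, 111], [71, 94, 113], [70, 93, 112], [67, 88, 107]]
```

Bumpers felt (7 N), and the free edge images at column 293.5, against 292.6 predicted for fully closed. Backing off.

```bash

python3 -m pendant '[[1,[0.006,0,0],0],[1,[0.012,0,0],0],[1,[0.02,0,0],0],[1,[0.05,0,0],0],[1,[0.1,0,0],0],[1,[0.2,0,0],0],[1,[0.3,0,0],0],[1,[0.3,0,-0.1],0],[1,[0.3,0,-0.25],0],[1,[0.3,0,-0.25],0],[1,[0.3,0,-0.25],0],[1,[0.3,0,-0.25],0]]'
python3 - <<'E'
from h import *
from cell import order
import cv2
a=cv2.cvtColor(cams.capture("side"),cv2.COLOR_RGB2BGR);b=cv2.imread("pics/s6.png");cv2.imwrite("pics/s7.png",a)
for r in(210,225,245):print(a[r,288:304,0].tolist(),b[r,288:304,0].tolist())
E
```

```text
clock: 34.98
position: [0.4981, -0.041, 0.2047]
tcp_rot: [-3.083, 0.003, 2.949]
contact_force: [0.3, -1.6, -0.8]
width: -0.0001
finger_force: 0.0
[227, 227, 227, 229, 224, 183, 107, 73, 73, 75, 75, 79, 77, 69, 93, 115] [228, 227, 228, 228, 227, 195, 131, 84, 75, 75, 73, 67, 62, 70, 94, 115]
[228, 229, 230, 227, 187, 116, 76, 75, 75, 76, 90, 103, 104, 88, 75, 70] [227, 228, 230, 225, 189, 118, 78, 76, 75, 74, 85, 100, 104, 91, 73, 71]
[145, 144, 132, 107, 82, 75, 75, 78, 96, 120, 131, 125, 101, 74, 67, 69] [145, 144, 142, 118, 88, 76, 73, 73, 88, 114, 133, 124, 99, 76, 69, 69]
```

```bash
python3 -c "
from cell import order
print(order.hand_in())"
```

```text
the job is handed in; nothing more can be done
None
```

The door is hung on both pins, fully home and closed against the bumpers, and the job was handed in at about 35 s of the 70 s. Hand-in gave no verdict, and I did not re-check the bystanders in a final picture; no recorded contact force went above about 11 N.

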